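Tip the sweet tube until the first gumball lies at the rim

ROBOT

A 7-joint arm with a two-finger parallel gripper is mounted at the origin on the work surface. World frame = base frame: x ahead of the robot, y to its left, z up, the work surface at z = 0. Lengths are in m, angles in rad, forces in N, time in s.
With the tool pointing down it reaches from about 0.4 to 0.85 m from the base axis. Payload 10.4 kg.
Tool frame: the origin (TCP) lies midway between the tips of the shut fingers; the grasp point (between the pads) lies 19 mm behind it; z points along the fingers, y is the direction in which the jaws open and shut (so a half turn about z gives the same grasp; the last joint's range is limited). The gripper opens to 87 mm and grips with 3 to 60 N. Pads are 19 mm wide; open, the fingers measure 117 mm over their backs; the gripper's body (75 mm by 190 mm) begins 51 mm behind the grasp point.
Start: joints at [-1.125, 0.332, -0.065, 1.46, 0.022, 1.35, -0.088], TCP at [0.282, 0.558, 0.223] pointing down, gripper open.
Joint ranges: [-2.6, 2.6], [-0.5, 2.12], [-1.47, 1.34], [0.16, 2.42], [-1.27, 4.41], [0.06, 2.06], [-2.6, 2.6]. Speed limits (rad/s): [2.22, 2.22, 2.79, 2.79, 3.14, 3.14, 3.14].

INTERFACE

Orientations are given as a unit quaternion [x, y, z, w].
In Python, from bench import r gives the robot as it stands.
- The arm moves only by the tool step_arm, never from a script. Its argument "increments" is a list of rows, each a list of 2 entries, a list of its own where there are three numbers: the shift along the tool's x, y, z in m, then the turn, a rotation vector about the tool's x, y, z in rad. A call has 1 to 5 rows; each row is the pose to reach, as a shift and turn from the pose measured when the call began, along the tool's axes at that moment; what a row does not reach only later rows make up. A row lasts 1/10 s, in which the tool goes at most 50 mm and 8.59 degrees, less where a joint would pass 70% of its speed; a pose out of reach is approached as far as the arm can. A call with a gripper value outside its range is refused whole. "hand" is the closure, from -1 (fully open) to 1 (shut), so that 0 is half open, set as the call begins (left out, the last holds). The fingers move at their own pace and stop on an object; "grip_force" is the grip in N (left out, the last holds). Time passes only in rows, so rows that repeat a pose let the fingers close. It gives the time, the measured TCP pose, the force and the opening at its end, in the units of the state.
- r.read_state(): the state, without advancing time (a new reading comes with each control period).
- r.camera(name): name is "scene" or "top"; returns a dict with "pixels" (384x512x3 uint8, blue, green, red), "camera_matrix" (3x3 intrinsics, pixels), "k1" (the pictures are not rectified: a ray, as slopes to the right and down, at radius r is drawn at 1 + k1 r^2 times it, then the intrinsics apply), "extrinsics" (4x4, takes a point from camera to world coordinates). Camera axes: x right, y up, looking along -z (the intrinsics and any distortion apply to the point x, -y, -z); pixel columns grow to the right and rows downward; lengths in m; the calibration is good to about 2 mm. A picture is of the moment at which its call begins. There is no depth.
- r.close_job(): hands the job in, once; it reports no verdict.
The state is a dict: "time": time; "joint_positions": joint angles; "joint_vel": joint speeds; "joint_torque": joint torques, N m; "ee_pos": TCP position; "eef_rot": TCP orientation; "ft_force": force on the tool from outside, world axes, zero at the start; "torque": the same for the moment, N m; "width": finger opening in m.
Only numpy, scipy, OpenCV 4.12 (cv2) and the standard library are available. Lean on these libraries where they do the work, as an engineer would, in place of code of your own. Each camera call takes 0.05 s, during which the arm holds its last target.

TASK

Slowly tip the mouth of the clear tube with the red gumballs down, and stop as soon as the first red gumball has rolled to the rim, so that it lies there ready to be taken and none falls out. Leave the tube standing like that, let go, and leave the tube of yellow gumballs as it is.

Things in the scene. Friction and masses are not known exactly. Their poses are not given: they have to be found in the camera images.
- red_tube (a joint): Tilt (rad) of the clear tube with three red gumballs: 0 level, positive mouth down; starts -0.48 to -0.32, limits -0.6 and 0.8. Tube 40 mm across, 34 mm inside, 172 mm long, between white cheeks on a fixed white stand. Its level hinge pin crosses the tube's axis 130 mm behind the rim, 100 mm above the counter; stiff (0.25 N m, about 3 N on the pad), it stays where left.
- red_rim (a point): Centre of that tube's open mouth, in the rim's plane: x along the tube out of the mouth, y along the pin, z across, upward. Inside the lower rim a grey dam, 3 mm thick, 7 mm high, holds a gumball that arrives slowly. A grey thumb pad on the tube, 44 mm along it, 34 mm wide, is for pressing the mouth down with a fingertip; its upper face's middle is at x -45, z +34 mm.
- red_first_center (a point): Centre of the red gumball nearest the mouth: a ball 24 mm across, 12 g. It starts about 105 mm behind the plane of the rim and rests against the dam about 14 mm behind it. The gumballs roll freely: they leave the closed end as the tube passes level, and fast or far tipping throws them out.
- yellow_tube (a joint): Tilt of the identical neighbouring tube that holds yellow gumballs, in rad, same meaning (starts -0.48 to -0.32). It must not be tipped.

How it is judged:
By the outcome, as a careful person would: the job done as asked, in the order asked, and still so for the second after the job is handed in, with the robot touching nothing.
It also fails if it takes over 42 s, if anything falls off the work surface, if the arm or the gripper's body presses on something with over 40 N, if the wrist force passes 120 N, or if a joint passes its speed limit or range.

## Working session

There is one attempt and no reset: what is moved stays moved. The work goes in short steps, Python scripts to look and compute and a tool call to move; the robot and the scene stay as the last step left them, time stands still between calls to the robot, and variables do not carry over. Pictures are saved under pics/ and viewed, and the job is handed in when it is done.

Besides the shell and the picture viewer there is one more tool, called after "Request:" by a JSON object that holds its "method" and its "body". step_arm: Moves the arm, as the interface text tells. Its arguments: {"type":"object","properties":{"increments":{"type":"array"},"hand":{"type":"number"},"grip_force":{"type":"number"}},"required":["increments"]}

```bash
mkdir -p pics; ls
python3 - <<'E'
from bench import r
import cv2,numpy as np
s=r.read_state(); print(s)
for n in("scene","top"):
    c=r.camera(n); cv2.imwrite(f"pics/{n}0.png",c["pixels"]); print(n,c["camera_matrix"],c["k1"],c["extrinsics"])
    np.savez(f"{n}0.npz",**c)
E
```

```text
pics
{'time': 0.0, 'joint_positions': array([-1.12461014,  0.33287246, -0.06472082,  1.46093671,  0.02161101,
        1.34988785, -0.08845822]), 'joint_vel': array([-2.49578208e-03,  6.03855775e-04,  6.82552208e-06,  2.21456982e-03,
       -1.08499072e-03,  5.40964557e-04, -4.84857440e-04]), 'joint_torque': array([ 8.95584321e-05, -6.23259258e+01,  2.47710018e-02, -3.89899457e+01,
       -6.13438594e-02,  3.96535336e-02,  1.10538006e-04]), 'ee_pos': array([0.28220181, 0.55723382, 0.22175582]), 'eef_rot': array([ 2.32211432e-01,  9.72665079e-01, -6.92042496e-04, -1.29915131e-04]), 'ft_force': array([-0.1414557 , -0.61509297, -0.29002677]), 'torque': array([ 0.01799004, -0.01053806, -0.02395734]), 'width': 0.08700577779627466}
scene [[396.2741674    0.         252.49978459]
 [  0.         396.2741674  189.00419771]
 [  0.           0.           1.        ]] -0.054886830082566625 [[ 0.70248078 -0.39985661  0.58875755  1.00944165]
 [ 0.71156419  0.37827785 -0.59209988 -0.50666306]
 [ 0.01404111  0.83487757  0.55025656  0.61008155]
 [ 0.          0.          0.          1.        ]]
top [[440.7256154    0.         257.60342652]
 [  0.         440.7256154  191.83718358]
 [  0.           0.           1.        ]] -0.10896966878489493 [[ 0.02721218  0.98948978 -0.14201927  0.36267787]
 [-0.99948304  0.02449881 -0.02081966 -0.0183184 ]
 [-0.01712154  0.14251241  0.98964492  1.07974532]
 [ 0.          0.          0.          1.        ]]
```

View pics/scene0.png

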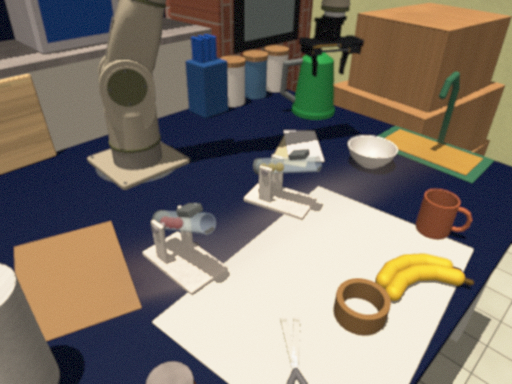

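View pics/top0.png

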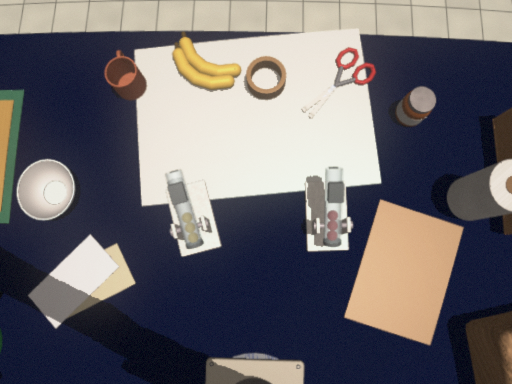

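Run:
```python
import cv2
t=cv2.imread("pics/top0.png");s=cv2.imread("pics/scene0.png")
cv2.imwrite("pics/t0z.png",cv2.resize(t[155:260,285:370],None,fx=7,fy=5.7*0+5.7,interpolation=cv2.INTER_CUBIC))
cv2.imwrite("pics/s0z.png",cv2.resize(s[190:295,135:235],None,fx=5.7,fy=5.7,interpolation=cv2.INTER_CUBIC))
```

```text
(no output)
```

View pics/t0z.png

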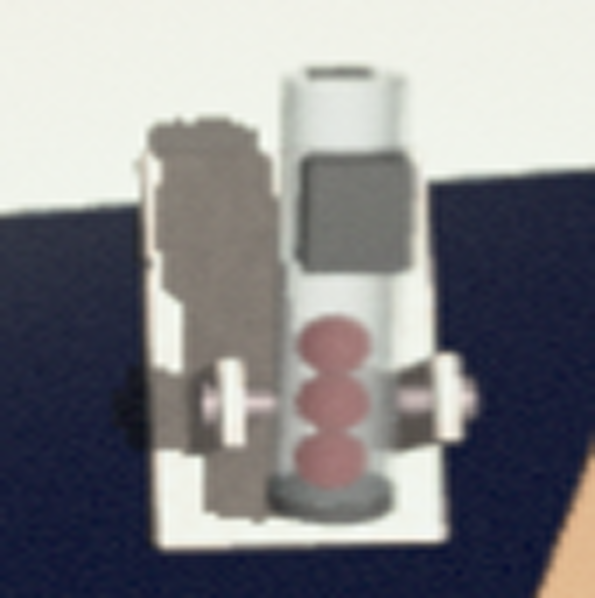

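View pics/s0z.png

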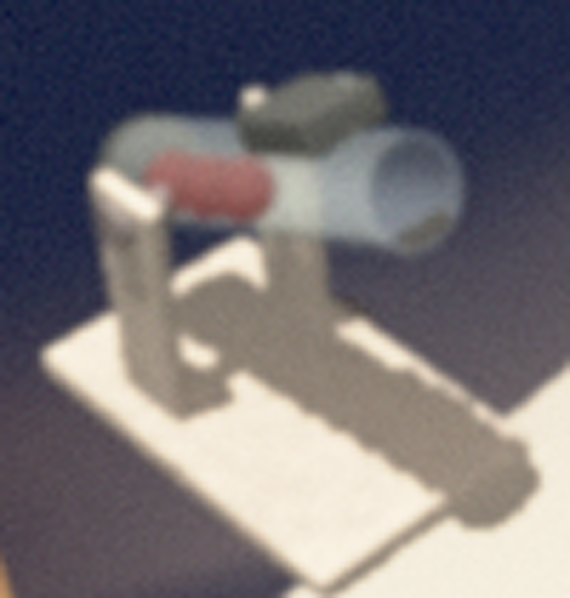

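```bash
cat > h.py <<'E'
import numpy as np,cv2
from scipy.optimize import least_squares
def load(n): return dict(np.load(n))
def proj(c,p):
    E=c["extrinsics"]; q=(np.atleast_2d(p)-E[:3,3])@E[:3,:3]
    u=np.c_[q[:,0]/-q[:,2], -q[:,1]/-q[:,2]]
    u=u*(1+float(c["k1"])*(u**2).sum(1,keepdims=True)); K=c["camera_matrix"]
    return np.c_[u[:,0]*K[0,0]+K[0,2],u[:,1]*K[1,1]+K[1,2]]
def tube(v):
    px,py,psi,th=v
    x=np.array([np.cos(psi)*np.cos(th),np.sin(psi)*np.cos(th),-np.sin(th)])
    y=np.array([-np.sin(psi),np.cos(psi),0]); z=np.cross(x,y)
    return np.array([px,py,.1]),np.c_[x,y,z]
def pt(v,l): # l in rim frame (m)
    P,R=tube(v); return P+(np.atleast_2d(l)+[.13,0,0])@R.T
E
python3 - <<'E'
from h import *
T=load("top0.npz");S=load("scene0.npz")
t=lambda X,Y:((X+.5)/7-.5+285,(Y+.5)/5.7-.5+155)
s=lambda X,Y:((X+.5)/5.7-.5+135,(Y+.5)/5.7-.5+190)
F=[(T,(-.105,0,-.005),t(335,345)),(T,(-.129,0,-.005),t(333,400)),(T,(-.153,0,-.005),t(331,458)),
(T,(-.023,.017,.034),t(305,154)),(T,(-.023,-.017,.034),t(411,154)),(T,(-.067,-.017,.034),t(409,272)),(T,(-.067,.017,.034),t(300,265)),
(S,(0,0,0),s(418,190)),(S,(0,.02,0),s(462,185)),(S,(0,0,-.02),s(410,254))]
f=lambda v:np.concatenate([proj(c,pt(v,l))[0]-np.array(m) for c,l,m in F])
o=least_squares(f,[.45,-.2,0,-.4],loss="soft_l1")
print(o.x,np.round(f(o.x).reshape(-1,2),1))
print(pt(o.x,[(0,0,0),(-.045,0,.034),(-.105,0,-.005)]))
for l in [(-.13,0,0)]: print([proj(c,pt(o.x,l)) for c in(T,S)])
E
```

```text
[ 0.43173562 -0.16581632  0.04619095 -0.41315507] [[-0.2 -1. ]
 [-0.2 -0.4]
 [-0.2 -0.5]
 [-0.3  1.2]
 [ 0.8  0.9]
 [ 0.5  0.4]
 [-0.   2. ]
 [-0.2  3. ]
 [ 0.1 -1. ]
 [ 4.6  1.4]]
[[ 0.55067025 -0.16031871  0.15219512]
 [ 0.4958641  -0.16285206  0.16526677]
 [ 0.45661302 -0.1646664   0.10545823]]
[array([[332.28674189, 225.52265995]]), array([[170.61020967, 220.6739208 ]])]
```

```bash
cat > go.py <<'E'
import sys,numpy as np
from bench import r
from scipy.spatial.transform import Rotation as Q
def go(p,az=None):
    s=r.read_state(); R=Q.from_quat(s["eef_rot"]); d=R.inv().apply(np.array(p)-s["ee_pos"])
    # target: tool z down, tool y at azimuth az
    y=np.array([np.cos(az),np.sin(az),0]); z=np.array([0,0,-1.]); x=np.cross(y,z)
    w=(R.inv()*Q.from_matrix(np.c_[x,y,z])).as_rotvec()
    print(round(s["time"],2),"pos",s["ee_pos"].round(4),"F",s["ft_force"].round(1),"shift",d.round(4),"turn",w.round(3),"q",s["joint_positions"].round(2))
if __name__=="__main__": go([float(a) for a in sys.argv[1:4]],float(sys.argv[4]))
E
python3 go.py .49 -.163 .21 -1.525
```

```text
0.1 pos [0.2823 0.5572 0.2218] F [-0.3  0.4  0.1] shift [-0.5108 -0.5487  0.0126] turn [-0.000e+00  2.000e-03  2.627e+00] q [-1.12  0.33 -0.06  1.46  0.02  1.35 -0.09]
```

Request:
{"method": "step_arm", "body": {"increments": [[[-0.026,-0.028,-0.006],[0,0,0.13]],[[-0.052,-0.056,-0.012],[0,0,0.26]],[[-0.078,-0.084,-0.018],[0,0,0.39]],[[-0.104,-0.112,-0.024],[0,0,0.52]],[[-0.13,-0.14,-0.03],[0,0,0.65]]], "hand": 1, "grip_force": 10}}

```text
time: 0.6
ee_pos: [0.3351, 0.372, 0.2519]
eef_rot: [0.533, 0.846, -0.001, 0.0]
ft_force: [1.1, 0.4, 0.1]
width: 0.0551
```

```bash
python3 go.py .49 -.163 .24 -1.525
```

```text
0.6 pos [0.3351 0.372  0.2519] F [1.1 0.4 0.1] shift [-0.5494 -0.0914  0.0126] turn [-0.     0.002  1.972] q [-1.    0.04  0.08  1.74 -0.    1.36 -0.48]
```

Request:
{"method": "step_arm", "body": {"increments": [[[-0.037,-0.006,0],[0,0,0.13]],[[-0.074,-0.012,0],[0,0,0.26]],[[-0.111,-0.018,0],[0,0,0.39]],[[-0.148,-0.024,0],[0,0,0.52]],[[-0.185,-0.03,0],[0,0,0.65]]]}}

```text
time: 1.1
ee_pos: [0.388, 0.1905, 0.252]
eef_rot: [0.777, 0.63, -0.001, 0.0]
ft_force: [1.1, 1.6, 0.1]
width: 0.015
```

```bash
python3 go.py .49 -.163 .24 -1.525
```

```text
1.1 pos [0.388  0.1905 0.252 ] F [1.1 1.6 0.1] shift [-0.3247  0.1731  0.0123] turn [0.    0.002 1.316] q [-0.82 -0.13  0.23  1.9   0.03  1.37 -0.8 ]
```

Request:
{"method": "step_arm", "body": {"increments": [[[-0.032,0.017,0],[0,0,0.13]],[[-0.065,0.035,0],[0,0,0.26]],[[-0.097,0.052,0],[0,0,0.39]],[[-0.13,0.07,0],[0,0,0.52]],[[-0.162,0.087,0],[0,0,0.65]]]}}

```text
time: 1.6
ee_pos: [0.4395, 0.0124, 0.252]
eef_rot: [0.938, 0.346, -0.001, 0.0]
ft_force: [1.3, -0.1, 0.4]
width: 0.0005
```

```bash
python3 go.py .49 -.163 .21 -1.525
```

```text
1.6 pos [0.4395 0.0124 0.252 ] F [ 1.3 -0.1  0.4] shift [-0.0754  0.1661  0.0422] turn [0.001 0.002 0.661] q [-0.6  -0.13  0.43  1.89  0.06  1.37 -1.05]
```

Request:
{"method": "step_arm", "body": {"increments": [[[-0.015,0.033,0.005],[0,0,0.13]],[[-0.03,0.066,0.01],[0,0,0.26]],[[-0.045,0.1,0.02],[0,0,0.4]],[[-0.06,0.133,0.03],[0,0,0.53]],[[-0.075,0.166,0.042],[0,0,0.66]]]}}

```text
time: 2.1
ee_pos: [0.4904, -0.1641, 0.2099]
eef_rot: [1.0, 0.021, -0.0, 0.001]
ft_force: [0.6, 0.2, 0.6]
width: 0.0004
```

```bash
python3 go.py .492 -.163 .18 -1.525;  python3 - <<'E'
from bench import r
import cv2,numpy as np
for n in("scene","top"):
    c=r.camera(n); p=c["pixels"]; np.savez(f"{n}1.npz",**c)
    p=p[150:300,100:250] if n=="scene" else p[120:270,260:410]
    cv2.imwrite(f"pics/{n}1.png",cv2.resize(p,None,fx=4,fy=4,interpolation=cv2.INTER_CUBIC))
E
```

```text
2.1 pos [ 0.4904 -0.1641  0.2099] F [0.6 0.2 0.6] shift [ 0.0016 -0.0011  0.0299] turn [ 0.001  0.001 -0.004] q [-0.39  0.1   0.67  1.79 -0.06  1.27 -1.23]
```

View pics/scene1.png

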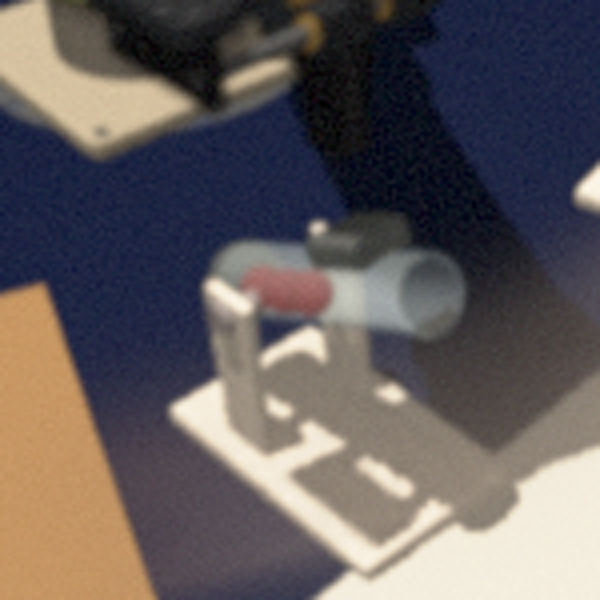

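View pics/top1.png

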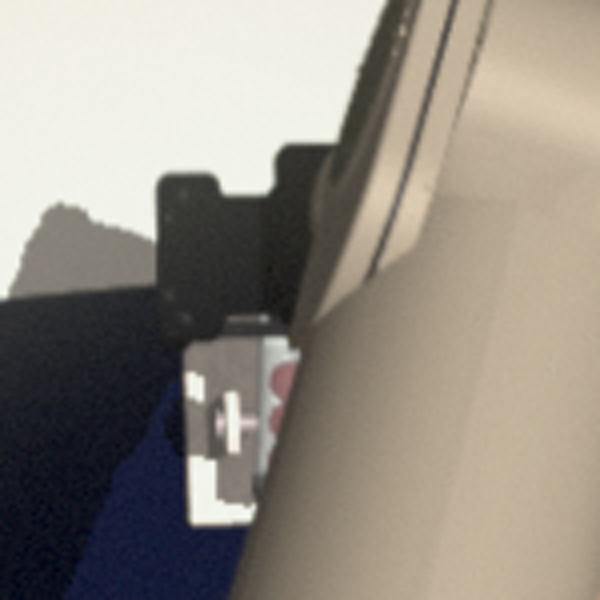

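Request:
{"method": "step_arm", "body": {"increments": [[[-0.001,-0.001,0.01],[0,0,0]],[[-0.002,-0.001,0.02],[0,0,0]],[[-0.003,-0.001,0.03],[0,0,0]],[[-0.003,-0.001,0.034],[0,0,0]],[[-0.003,-0.001,0.038],[0,0,0]]]}}

```text
time: 2.7
ee_pos: [0.486, -0.166, 0.1702]
eef_rot: [1.0, 0.019, -0.002, 0.002]
ft_force: [-0.1, -0.3, -0.7]
width: 0.0002
```

Request:
{"method": "step_arm", "body": {"increments": [[[0.001,0,0.002],[0,0,0]],[[0.002,0,0.004],[0,0,0]],[[0.003,0,0.006],[0,0,0]],[[0.004,0,0.008],[0,0,0]],[[0.005,0,0.01],[0,0,0]]]}}

```text
time: 3.2
ee_pos: [0.4915, -0.1658, 0.1605]
eef_rot: [1.0, 0.019, -0.001, 0.002]
ft_force: [2.0, -0.1, 4.3]
width: 0.0003
```

```bash
cat > look.py <<'E'
import sys
from bench import r
import cv2,numpy as np
k=sys.argv[1]
c=r.camera("scene"); np.savez(f"scene{k}.npz",**c); s=r.read_state(); print(s["time"],s["ee_pos"],s["ft_force"])
cv2.imwrite(f"pics/scene{k}.png",cv2.resize(c["pixels"][180:280,135:235],None,fx=6,fy=6,interpolation=cv2.INTER_CUBIC))
E
python3 look.py 2
```

```text
3.25 [ 0.49136733 -0.16566891  0.1600622 ] [1.27877807 0.88075278 3.33334383]
```

View pics/scene2.png

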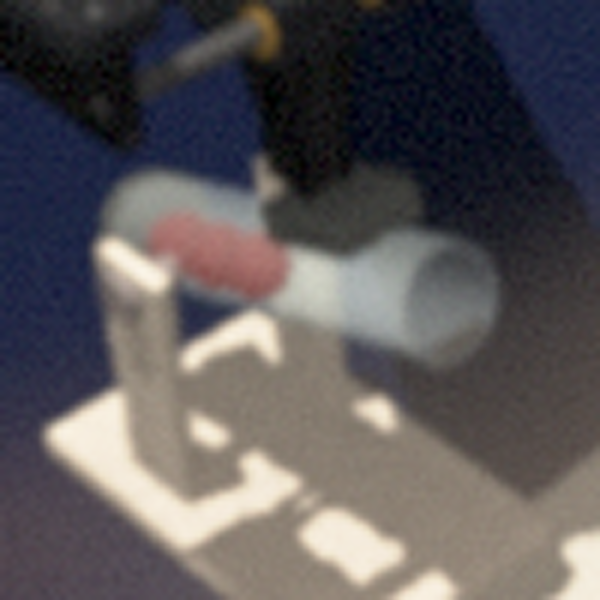

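Request:
{"method": "step_arm", "body": {"increments": [[[0.0015,0,0.002],[0,0,0]],[[0.003,-0.001,0.004],[0,0,0]],[[0.0045,-0.001,0.006],[0,0,0]],[[0.006,-0.001,0.008],[0,0,0]],[[0.007,-0.001,0.01],[0,0,0]]]}}

```text
time: 3.75
ee_pos: [0.4985, -0.1647, 0.1499]
eef_rot: [1.0, 0.019, -0.002, 0.002]
ft_force: [0.8, -3.0, 3.6]
width: 0.0005
```

Request:
{"method": "step_arm", "body": {"increments": [[[0.001,0,0.001],[0,0,0]],[[0.002,0,0.0025],[0,0,0]],[[0.003,-0.001,0.004],[0,0,0]],[[0.004,-0.001,0.0055],[0,0,0]],[[0.005,-0.001,0.007],[0,0,0]]]}}

```text
time: 4.25
ee_pos: [0.5031, -0.1634, 0.1425]
eef_rot: [1.0, 0.019, -0.002, 0.002]
ft_force: [-1.5, -1.1, 2.1]
width: 0.0004
```

```bash
python3 look.py 3
```

```text
4.3 [ 0.50321243 -0.16331051  0.14230775] [-0.36694697 -0.43130139  1.85141037]
```

View pics/scene3.png

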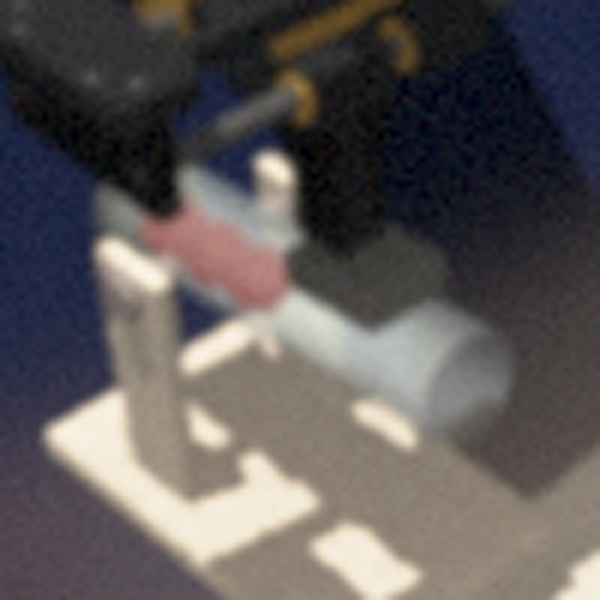

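```bash
cat > ov.py <<'E'
import sys
from h import *
k=sys.argv[1]; c=load(f"scene{k}.npz")
im=cv2.resize(c["pixels"][180:280,135:235],None,fx=6,fy=6,interpolation=cv2.INTER_CUBIC)
a=np.linspace(0,2*np.pi,40)
for th,col in zip(map(float,sys.argv[2:]),[(0,255,0),(0,255,255),(255,0,255)]):
    q=pt([.4317,-.1658,.046,th],np.c_[0*a,.02*np.cos(a),.02*np.sin(a)])
    u=(proj(c,q)-[135,180]+.5)*6-.5
    cv2.polylines(im,[u.round().astype(int)],False,col,1)
cv2.imwrite(f"pics/ov{k}.png",im)
E
python3 ov.py 3 -.15 -.1 -.05
```

```text
(no output)
```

View pics/ov3.png

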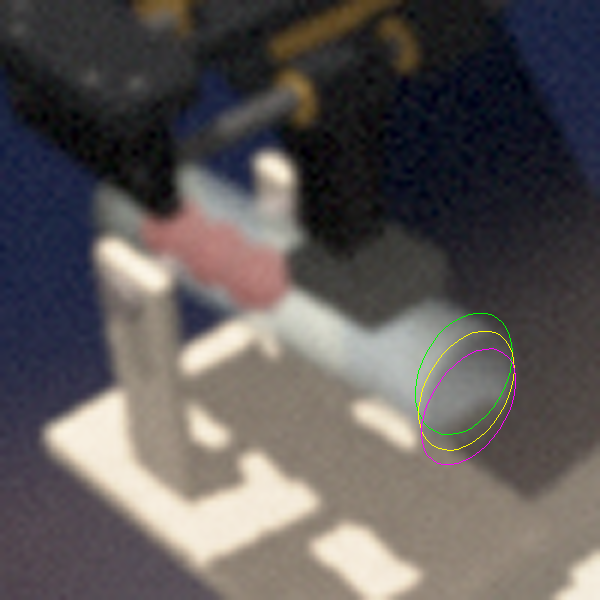

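Request:
{"method": "step_arm", "body": {"increments": [[[0.0005,0,0.001],[0,0,0]],[[0.001,0,0.002],[0,0,0]],[[0.0015,0,0.003],[0,0,0]],[[0.002,0,0.004],[0,0,0]],[[0.0022,0,0.005],[0,0,0]]]}}

```text
time: 4.8
ee_pos: [0.5056, -0.1632, 0.1373]
eef_rot: [1.0, 0.019, -0.002, 0.002]
ft_force: [0.8, -0.3, 3.0]
width: 0.0005
```

```bash
python3 look.py 4; python3 ov.py 4 -.1 -.05 0
```

```text
4.85 [ 0.50562157 -0.163196    0.13721616] [ 0.86504836 -0.9744311   1.26778154]
```

View pics/ov4.png

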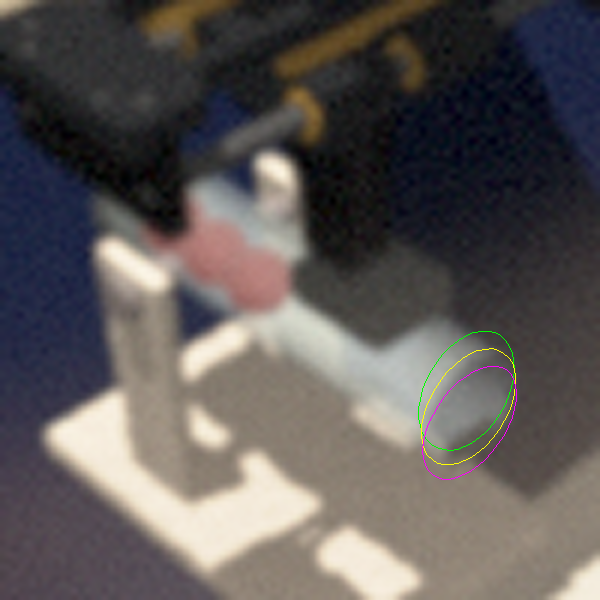

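Request:
{"method": "step_arm", "body": {"increments": [[[0.0003,0,0.0007],[0,0,0]],[[0.0006,0,0.0014],[0,0,0]],[[0.0009,0,0.002],[0,0,0]],[[0.0012,0,0.0027],[0,0,0]],[[0.0014,0,0.0034],[0,0,0]]]}}

```text
time: 5.35
ee_pos: [0.5071, -0.1632, 0.1338]
eef_rot: [1.0, 0.019, -0.002, 0.002]
ft_force: [0.1, -1.3, 3.1]
width: 0.0005
```

```bash
python3 look.py 5; python3 ov.py 5 -.05 0
```

```text
5.4 [ 0.50714965 -0.16315804  0.13371002] [ 1.08259027 -1.87275605  2.22895331]
```

View pics/ov5.png

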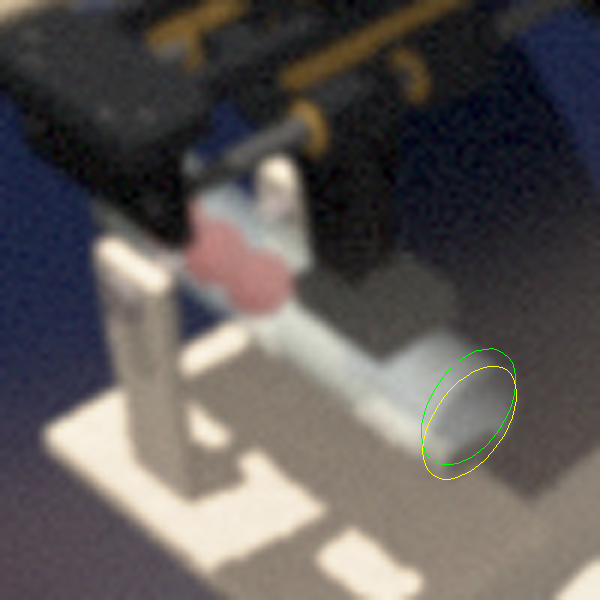

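Request:
{"method": "step_arm", "body": {"increments": [[[0.0002,0,0.0004],[0,0,0]],[[0.0003,0,0.0008],[0,0,0]],[[0.0005,0,0.0012],[0,0,0]],[[0.0006,0,0.0016],[0,0,0]],[[0.0008,0,0.002],[0,0,0]]]}}

```text
time: 5.9
ee_pos: [0.5081, -0.1631, 0.1318]
eef_rot: [1.0, 0.019, -0.002, 0.002]
ft_force: [0.8, -0.8, 2.8]
width: 0.0004
```

```bash
python3 look.py 6; python3 ov.py 6 -.02 .02
```

```text
5.95 [ 0.50809955 -0.16310353  0.13171859] [ 0.54858493 -0.76433655  3.72960199]
```

View pics/ov6.png

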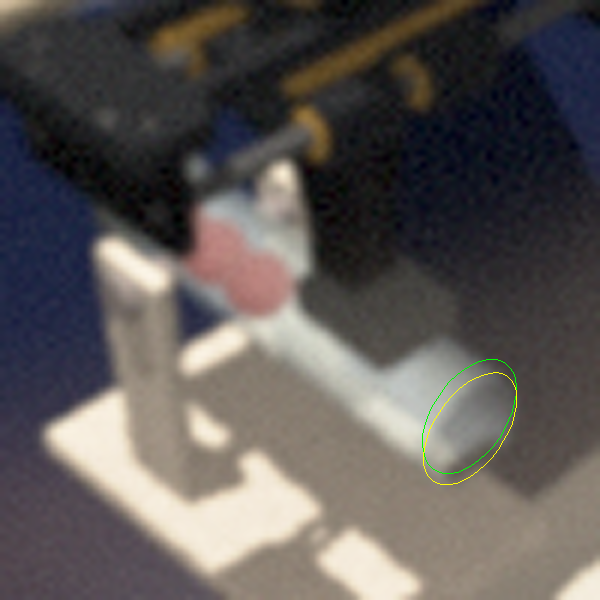

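Request:
{"method": "step_arm", "body": {"increments": [[[0.0001,0,0.0004],[0,0,0]],[[0.0002,0,0.0008],[0,0,0]],[[0.0003,0,0.0012],[0,0,0]],[[0.0004,0,0.0015],[0,0,0]],[[0.0004,0,0.0015],[0,0,0]]]}}

```text
time: 6.45
ee_pos: [0.5087, -0.1631, 0.1303]
eef_rot: [1.0, 0.019, -0.001, 0.002]
ft_force: [2.1, -0.7, 4.2]
width: 0.0004
```

```bash
python3 look.py 7; python3 ov.py 7 .02
```

```text
6.5 [ 0.50868314 -0.16305193  0.13027945] [ 2.01134907 -0.87521905  2.9481929 ]
```

View pics/ov7.png

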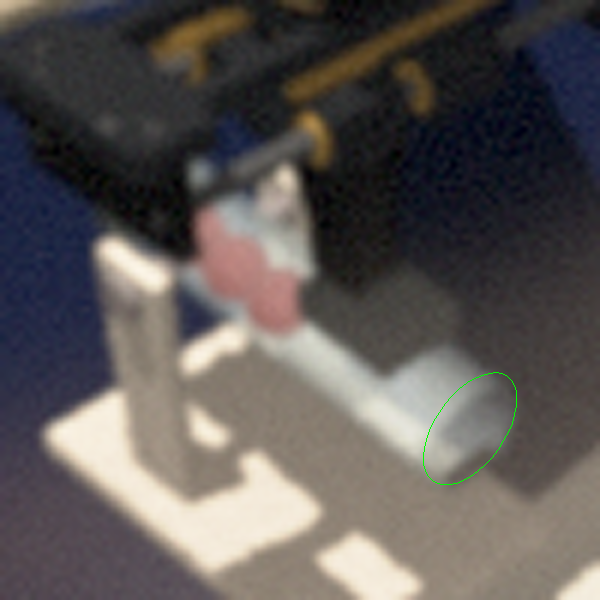

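Request:
{"method": "step_arm", "body": {"increments": [[[0,0,0],[0,0,0]],[[0,0,0],[0,0,0]],[[0,0,0],[0,0,0]],[[0,0,0],[0,0,0]]]}}

```text
time: 6.9
ee_pos: [0.5087, -0.1631, 0.1303]
eef_rot: [1.0, 0.019, -0.001, 0.002]
ft_force: [1.0, -0.9, 1.9]
width: 0.0006
```

```bash
python3 look.py 8
```

```text
6.95 [ 0.50868041 -0.16306586  0.13023465] [ 1.36939904 -0.67585732  2.37640493]
```

View pics/scene8.png

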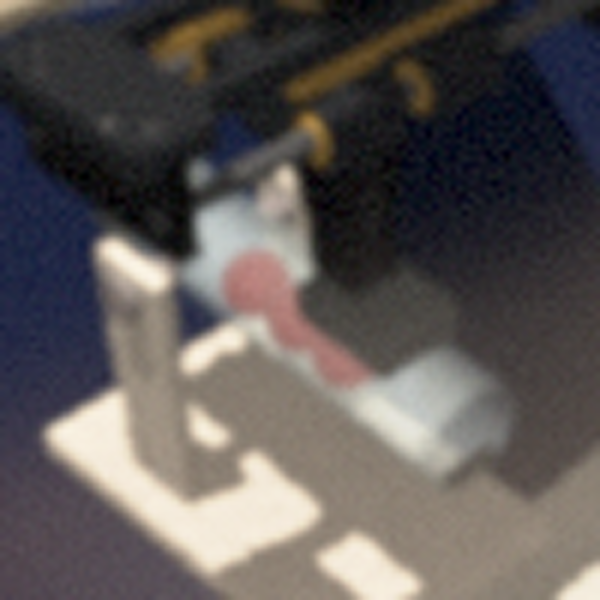

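Rolling at about 0.1 m/s; the front ball is at about (340,370) and passing under the pad. I hold.

Request:
{"method": "step_arm", "body": {"increments": [[[0,0,0],[0,0,0]],[[0,0,0],[0,0,0]],[[0,0,0],[0,0,0]],[[0,0,0],[0,0,0]],[[0,0,0],[0,0,0]]]}}

```text
time: 7.45
ee_pos: [0.5087, -0.1631, 0.1302]
eef_rot: [1.0, 0.019, -0.001, 0.002]
ft_force: [1.9, -0.8, 2.7]
width: 0.0002
```

```bash
python3 look.py 9
```

```text
7.5 [ 0.50871799 -0.16306537  0.1302753 ] [ 1.64981321 -0.83052107  2.68191988]
```

View pics/scene9.png

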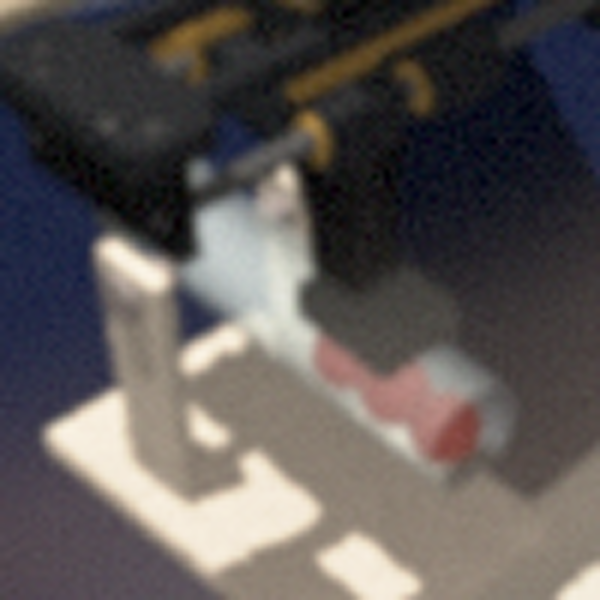

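Request:
{"method": "step_arm", "body": {"increments": [[[0,0,0],[0,0,0]],[[0,0,0],[0,0,0]],[[0,0,0],[0,0,0]],[[0,0,0],[0,0,0]],[[0,0,0],[0,0,0]]]}}

```text
time: 8.0
ee_pos: [0.5087, -0.1631, 0.1303]
eef_rot: [1.0, 0.019, -0.001, 0.002]
ft_force: [2.2, -1.1, 3.5]
width: 0.0009
```

```bash
python3 look.py 10; python3 ov.py 10 0 .03
python3 - <<'E'
from h import *
c=load("scene10.npz")
for th in(0,.02,.04): print(((proj(c,pt([.4317,-.1658,.046,th],(-.015,0,-.005)))-[135,180]+.5)*6-.5))
E
```

```text
8.05 [ 0.50871243 -0.16307354  0.13026349] [ 2.41478639 -1.40050532  2.921158  ]
[[439.04928974 412.09260842]]
[[439.14701623 417.28628098]]
[[439.14827549 422.38754326]]
```

View pics/ov10.png

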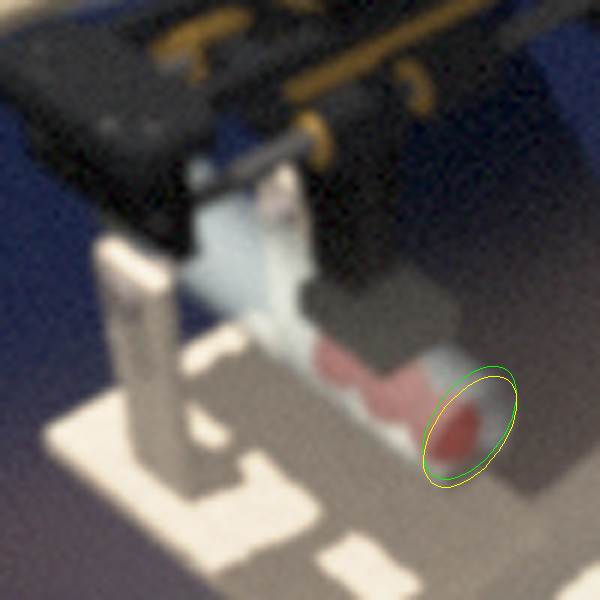

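Request:
{"method": "step_arm", "body": {"increments": [[[0,0,-0.001],[0,0,0]],[[0,0,-0.003],[0,0,0]],[[0,0,-0.008],[0,0,0]],[[0,0,-0.02],[0,0,0]],[[0,0,-0.04],[0,0,0]]]}}

```text
time: 8.55
ee_pos: [0.5081, -0.1628, 0.1705]
eef_rot: [1.0, 0.019, -0.002, 0.002]
ft_force: [0.0, -0.1, 0.1]
width: 0.0005
```

Request:
{"method": "step_arm", "body": {"increments": [[[0,0,-0.02],[0,0,0]],[[0,0,-0.04],[0,0,0]],[[0,0,-0.06],[0,0,0]],[[0,0,-0.08],[0,0,0]],[[0,0,-0.08],[0,0,0]]]}}

```text
time: 9.05
ee_pos: [0.5096, -0.163, 0.2539]
eef_rot: [1.0, 0.019, -0.0, 0.002]
ft_force: [-0.4, 0.2, 0.4]
width: 0.0006
```

```bash
python3 look.py 11; python3 ov.py 11 0 .03
python3 - <<'E'
from h import *
c=load("scene11.npz")
cv2.imwrite("pics/full11.png",c["pixels"])
E
```

```text
9.1 [ 0.50907367 -0.16271365  0.25225821] [-0.50467623 -0.88567246 -0.86133625]
```

View pics/ov11.png

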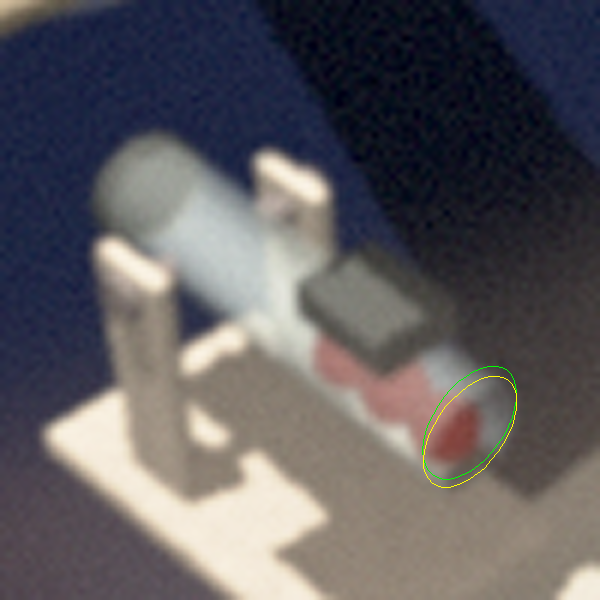

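View pics/full11.png

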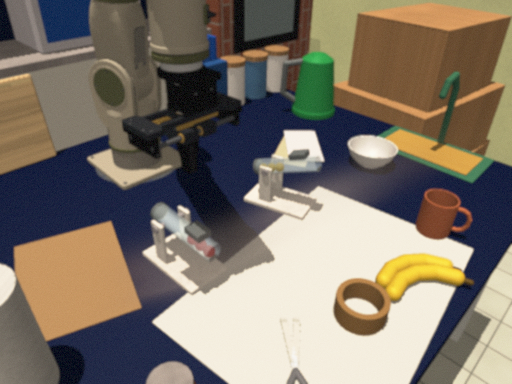

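Run:
```python
from bench import r
print(r.close_job(), r.read_state()["time"])
```

```text
the job is handed in; nothing more can be done
the job is handed in; nothing more can be done
```

I pressed the thumb pad down slowly with the closed fingertips until the red gumballs started rolling, just past level at about 0.02 rad. I held the tube there until the first gumball reached the dam. After holding another half second, I lifted the gripper clear and handed the job in. The last reading before that was 9.1 s.

- **Gumballs:** The three pictures after arrival, at 7.5, 8.05 and 9.1 s, show the first red gumball at the same spot at the rim. The other two are behind it and none fell out. It sits about 2 px (original image) from where I predicted a ball at the dam would be, which is within the fit's error.
- **Tube and gripper:** The red tube kept its tilt after release, with the gripper about 120 mm above the pad. The force reading was back to about zero, within 1 N of noise.
- **Forces:** Push readings stayed at about 4 N.
- **Yellow tube:** It looked unchanged in the last full picture. I judged that by eye and did not measure its tilt.

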